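# Level the gel casting table and set the tray on it

### The arm

A 6-joint arm with a two-finger parallel gripper is mounted at the origin on a cart in front of the work surface, level with it; the furniture and walls round the work are solid. World frame = base frame: x ahead of the robot, y to its left, z up, the work surface at z = 0. Lengths are in m, angles in rad, forces in N, time in s.
With the tool pointing down it reaches from about 0.25 to 0.8 m from the base axis. Payload 8.5 kg.
Tool frame: the origin (TCP) lies at the very end of the fingers, on their centre line; the grasp point (between the pads) lies 19 mm behind it; z points along the fingers, y is the line along which they close (so a half turn about z gives the same grasp; the last joint's range is limited). The gripper opens to 85 mm and grips with 20 to 120 N. Pads are 22 mm wide; open, the fingers measure 114 mm over their backs; the gripper's body (76 mm by 85 mm) begins 54 mm behind the grasp point. The pads swing forward as they close: fully open they stand 13 mm farther back than shut.
Start: joints at [1.304, 0.238, -0.013, 1.319, 0, 1.571], TCP at [0.138, 0.506, 0.197] pointing down, gripper open.
Joint ranges: [-2.66, 2.66], [-1.03, 1.9], [-1.14, 1.46], [-1.82, 2.27], [-1.45, 1.34], [-3.14, 3.14]. Speed limits (rad/s): [2.22, 2.22, 2.79, 3.14, 3.14, 3.14].

### API

Orientations are given as [roll, pitch, yaw] about the fixed x, y, z axes, in that order (R = Rz(yaw) Ry(pitch) Rx(roll)).
In Python, from cell import ctrl gives the robot as it stands. Calls block until the motion is done:
- ctrl.move_pose(position, orientation): joint-space move of the TCP to a pose.
- ctrl.line_to(position, frame=None, max_speed=0.15): straight line of the TCP; frame=None keeps the orientation; max_speed is the mean speed in m/s.
- ctrl.set_joints(angles): joint-space move.
- ctrl.grip(opening, grip_force=None): finger opening in m; grip_force is the grip in N (None keeps the last); returns when the fingers have stopped.
- ctrl.pause(seconds).
- ctrl.solve_ik(position, orientation): joint angles nearest the present ones, or None.
- ctrl.observe(): the state.
- ctrl.snapshot(name): name is "side" or "top"; returns a dict with "frame" (480x640x3 uint8, red, green, blue), "vfov" (degrees; the focal length in pixels is half the picture's height over the tangent of half this angle, whatever the lens; pixels are square), "cx", "cy" (the principal point, pixels), "dist" ([k1, k2, p1, p2, k3] as OpenCV has them; the pictures are not rectified), "world_to_cam" (4x4, takes a point from world to camera coordinates). Camera axes: x right, y down, z forward; pixel columns grow to the right and rows downward; lengths in m; the calibration is good to about 2 mm. A picture is of the moment at which its call begins. There is no depth.
A pose or a line that the arm cannot do raises ctrl.IKError and nothing moves.
- ctrl.finish_job(): hands the job in; it is judged then, once.
Trained networks look in the newest picture that a camera, given by its name, has taken for a name from the list of things; names that differ only in an ending like _2 or _b are one class to them, and where a whole thing is asked for, a point or a joint stands for the part that bears it (a point fixed in the world has none). Each returns a list of dicts, best first, with "confidence" (0 to 1); they miss things now and then, are a little off and sometimes report something else, mostly with a low value. They report only what shows in the picture. A call takes as long as a camera call.
- ctrl.spot_in(camera, label): "pixel" ([column, row] in pixels, amid what is visible of it).
- ctrl.outline_of(camera, label): "mask" (480x640 bool, what is visible of it) and "pixel" ([column, row] in pixels, amid what is visible of it).
The state is a dict: "time": time; "q": joint angles; "joint_vel": joint speeds; "effort": joint torques, N m; "ee_pos": TCP position; "orientation": TCP orientation; "ft_force": force on the tool from outside, world axes, zero at the start; "wrist_torque": the same for the moment, N m; "width": finger opening in m; "finger_force": force on a finger pad.
Only numpy, scipy, OpenCV 4.12 (cv2) and the standard library are available. Lean on these libraries where they do the work, as an engineer would, in place of code of your own. Each camera call takes 0.05 s, during which the arm holds its last target. There are 200 camera calls.

### The job

Turn the knobs of the levelling table's foot screws until its empty deck is level (the steel ball then rests in the middle of the dish level). Only then set the casting tray flat and upright in the middle of the deck, and leave the deck level and the bottles and glassware round it where they stand.

Things in the scene. Friction and masses are not known exactly. Their poses are not given: they have to be found in the camera images.
- deck_top (a point): centre of the upper face of the levelling table's round aluminium deck (150 mm across, 8 mm thick, its face about 51 mm above the worktop). z is the deck's own normal, straight up when the deck is level; x points from the centre to the dish level. The deck rides on three foot screws 120 degrees apart, 92 mm from this point
- stand: the three fixed feet of the levelling table; origin on the mat midway between them. Each screw moves only its own edge of the deck: its knob turned clockwise seen from above raises that edge by 2.23 mm per radian (14 mm per turn), anticlockwise lowers it. Stops 5.4 rad apart; the screws stay where they are left. Any height will do, so long as the deck is level
- dish_level (a point): middle of the top of the dish level, a round black housing (48 mm across, standing 12.5 mm above the deck face) on a tab 96 mm from the deck's centre: a small steel ball runs in a shallow white dish of 250 mm radius and rolls to the low side; it rests inside the small black ring in the middle when the deck is level
- ball_center (a point): centre of the 9 mm dark steel ball in the dish level
- tray: gel casting tray, an open white box 96 x 56 x 24 mm with 4 mm walls and a black bar inside each short end, about 90 g, lying on the mat to the left of the levelling table; origin in the centre of its underside, x along its 96 mm length, z up; grip it across its 56 mm width
- mat: grey bench mat 420 x 500 x 3 mm under it all, fixed; origin in the centre of its underside (its top is 3 mm above the worktop)
- knob1 (a point): on the axis of foot screw 1 (across from the dish level), at the height to grip its knob: a round fluted black knob 40 mm across and 30 mm high with its top 13 mm above this point; it turns about a nearly vertical axis and does not rise or sink. The deck's edge below it stays at least 20 mm below this point
- lug1 (a point): point of the deck's upper face on the axis of foot screw 1; it rises and sinks as that screw is turned (its brass bush stands 4 mm above it)
- knob2 (a point): on the axis of foot screw 2 (to the right of the dish level, seen from the deck's centre), at the height to grip its knob: a round fluted black knob 40 mm across and 30 mm high with its top 13 mm above this point; it turns about a nearly vertical axis and does not rise or sink. The deck's edge below it stays at least 20 mm below this point
- lug2 (a point): point of the deck's upper face on the axis of foot screw 2; it rises and sinks as that screw is turned (its brass bush stands 4 mm above it)
- knob3 (a point): on the axis of foot screw 3 (to the left of the dish level, seen from the deck's centre), at the height to grip its knob: a round fluted black knob 40 mm across and 30 mm high with its top 13 mm above this point; it turns about a nearly vertical axis and does not rise or sink. The deck's edge below it stays at least 20 mm below this point
- lug3 (a point): point of the deck's upper face on the axis of foot screw 3; it rises and sinks as that screw is turned (its brass bush stands 4 mm above it)
- wash_bottle: bystander: soft white wash bottle with bent spout, 62 x 91 x 188 mm, behind the table; origin in the centre of its underside
- amber_bottle: bystander: amber bottle with black cap, 58 mm across, 127 mm high, behind and left; origin in the centre of its underside
- beaker: bystander: glass beaker, 55 x 58 x 71 mm, right of the table; origin in the centre of its underside
- flask: bystander: small conical glass flask, 51 mm across, 84 mm high, in front of the table; origin in the centre of its underside

How it is judged:
By the outcome, as a careful person would: the job done as asked, in the order asked, and still so for the second after the job is handed in, with the robot touching nothing.
It also fails if it takes over 67 s, if anything falls off the work surface, if the arm or the gripper's body presses on something with over 40 N, if the wrist force passes 120 N, or if a joint passes its speed limit or range.

## Working session

There is one attempt and no reset: what is moved stays moved. The work goes in short steps, each a Python script; the robot and the scene stay as the last script left them, time stands still between calls to the robot, and variables do not carry over. Pictures are saved under pics/ and viewed, at most 10 in all, crops included, and the job is handed in when it is done.

```bash
ls; mkdir -p pics
cat > h.py <<'E'
import numpy as np, cv2
from cell import ctrl
def save(s,n): cv2.imwrite(f'pics/{n}.png',cv2.cvtColor(s['frame'],cv2.COLOR_RGB2BGR))
def KD(s):
    f=240/np.tan(np.radians(s['vfov'])/2)
    return np.array([[f,0,s['cx']],[0,f,s['cy']],[0,0,1.]]),np.array(s['dist'],float)
def ray(s,p):
    K,D=KD(s); u=cv2.undistortPoints(np.array([[p]],float),K,D)[0,0]
    T=np.array(s['world_to_cam']); R=T[:3,:3]; return -R.T@T[:3,3], R.T@np.array([u[0],u[1],1])
def onz(s,p,z):
    o,d=ray(s,p); return o+d*(z-o[2])/d[2]
def proj(s,P):
    K,D=KD(s);T=np.array(s['world_to_cam'])
    return cv2.projectPoints(np.array(P,float).reshape(-1,3),cv2.Rodrigues(T[:3,:3])[0],T[:3,3],K,D)[0][:,0]
def tri(s1,p1,s2,p2):
    A=np.zeros((3,3));b=np.zeros(3);L=[]
    for s,p in((s1,p1),(s2,p2)):
        o,d=ray(s,p);d=d/np.linalg.norm(d);M=np.eye(3)-np.outer(d,d);A+=M;b+=M@o;L.append((M,o))
    x=np.linalg.solve(A,b); return x,max(np.linalg.norm(M@(x-o)) for M,o in L)
E
python3 - <<'E'
from h import *
np.set_printoptions(precision=4,suppress=True)
S={c:ctrl.snapshot(c) for c in('top','side')}
for c in S: save(S[c],c+'0'); print(c,S[c]['vfov'],ray(S[c],(320,240)))
for n in 'deck_top dish_level ball_center knob1 knob2 knob3 lug1 lug2 lug3 tray stand wash_bottle amber_bottle beaker flask'.split():
    r={c:ctrl.spot_in(c,n) for c in S}
    print(n,{c:[(np.round(d['pixel'],1).tolist(),round(d['confidence'],2)) for d in r[c][:3]] for c in r}, end=' ')
    if r['top'] and r['side']: print(*tri(S['top'],r['top'][0]['pixel'],S['side'],r['side'][0]['pixel']))
    else: print()
print(ctrl.observe())
E
```

```text
pics
top 47.61194248740169 (array([0.5346, 0.1322, 1.0891]), array([ 0.0259, -0.0072, -0.9997]))
side 42.02455386221574 (array([0.554 , 0.939 , 0.6085]), array([ 0.0263, -0.8521, -0.5228]))
deck_top {'top': [([281.8, 264.9], 0.71), ([317.7, 235.3], 0.58)], 'side': [([325.8, 279.7], 0.63)]} [0.5414 0.1959 0.0861] 0.02693220581187785
dish_level {'top': [([315.8, 237.2], 0.72)], 'side': [([325.3, 274.6], 0.76)]} [0.5686 0.1327 0.0502] 0.0017966306474512257
ball_center {'top': [], 'side': []} 
knob1 {'top': [([277.9, 264.1], 0.95), ([300.1, 183.8], 0.92), ([360.9, 245.0], 0.84)], 'side': [([337.3, 229.1], 0.89), ([364.6, 285.2], 0.88), ([263.2, 270.5], 0.68)]} [0.5353 0.1964 0.1714] 0.017776926491091482
knob2 {'top': [([277.9, 264.1], 0.95), ([300.1, 183.8], 0.92), ([360.9, 245.0], 0.84)], 'side': [([337.3, 229.1], 0.89), ([364.6, 285.2], 0.88), ([263.2, 270.5], 0.68)]} [0.5353 0.1964 0.1714] 0.017776926491091482
knob3 {'top': [([277.9, 264.1], 0.95), ([300.1, 183.8], 0.92), ([360.9, 245.0], 0.84)], 'side': [([337.3, 229.1], 0.89), ([364.6, 285.2], 0.88), ([263.2, 270.5], 0.68)]} [0.5353
[... 1089 characters left out ...]
': [([366.2, 229.5], 0.77)]} [ 0.5048 -0.0289  0.0385] 0.003862235962229575
flask {'top': [([280.0, 314.0], 0.57)], 'side': [([436.1, 312.9], 0.65), ([326.5, 277.0], 0.46)]} [0.4109 0.2023 0.0324] 0.0077269551292253906
{'time': 1.6, 'q': array([ 1.304 ,  0.2382, -0.0135,  1.3192,  0.    ,  1.5708]), 'joint_vel': array([-0.0012,  0.0005, -0.0002,  0.0008,  0.0021,  0.0005]), 'effort': array([  0.0002, -53.8572,  34.6689,   0.003 ,   0.    ,   0.    ]), 'ee_pos': array([0.1384, 0.5064, 0.1967]), 'orientation': array([-3.1414, -0.    ,  2.8748]), 'ft_force': array([ 0.1543, -0.5249,  0.1021]), 'wrist_torque': array([ 0.032 , -0.0159,  0.0397]), 'finger_force': 0.0, 'width': 0.08511473116262838}
```

View pics/top0.png

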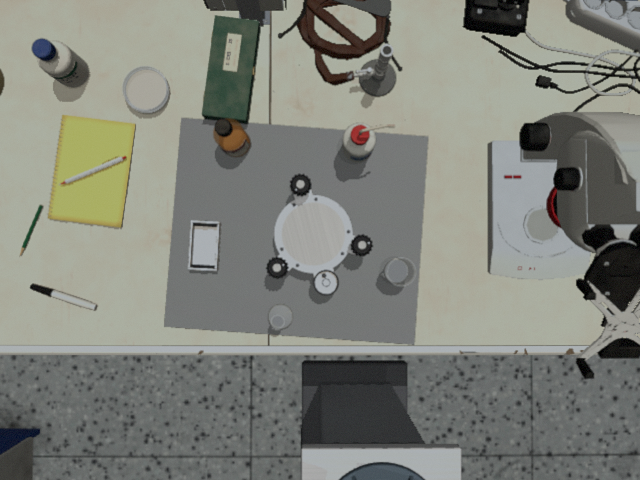

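View pics/side0.png

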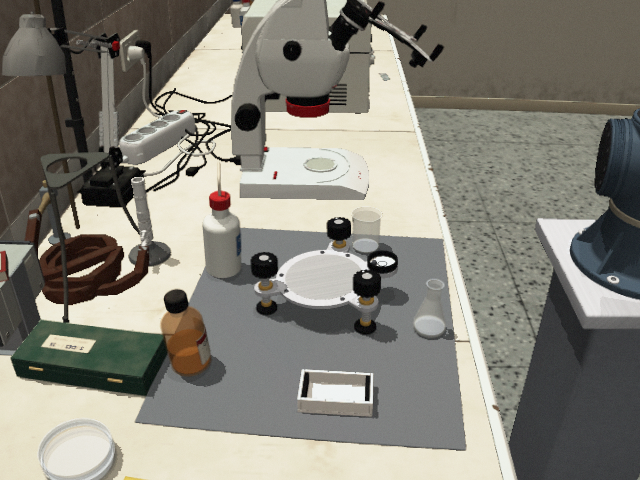

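The top view shows the dish level at about (325,283), knob1 at (300,184), knob2 at (277,267), knob3 at (361,245) and the tray at (204,246). In the side view the knobs are at (264,264), (367,285) and (339,229), and the dish is at (382,262). The network's dish and lug spots are wrong: they landed on the deck. Next I'll measure the knobs and zoom in on the dish.

Run:
```python
from h import *
np.set_printoptions(precision=4,suppress=True)
S={c:ctrl.snapshot(c) for c in('top','side')}
G={'k1':[(300,184),(264,264)],'k2':[(277,267),(367,285)],'k3':[(361,245),(339,229)]}
O={c:ctrl.outline_of(c,'knob1') for c in S}
P=[]
for k,(a,b) in G.items():
    pp=[]
    for c,g in(('top',a),('side',b)):
        m=min(O[c],key=lambda d:np.hypot(*(np.array(d['pixel'])-g))); ys,xs=np.nonzero(m['mask'])
        pp.append(np.array([(xs.min()+xs.max())/2,(ys.min()+ys.max())/2])); print(k,c,m['pixel'],xs.min(),xs.max(),ys.min(),ys.max())
    x,e=tri(S['top'],pp[0],S['side'],pp[1]);P.append(x);print(k,x,e, 'top ray z=.09',onz(S['top'],pp[0],0.09))
P=np.array(P);print('dists',[np.linalg.norm(P[i]-P[j]) for i,j in((0,1),(1,2),(0,2))],'exp',.092*3**.5,P.mean(0))
t=ctrl.outline_of('top','tray')[0]['mask'];c=cv2.findContours(t.astype('uint8'),0,1)[0];c=max(c,key=len);r=cv2.minAreaRect(c);print(r)
print([onz(S['top'],q,0.027) for q in cv2.boxPoints(r)])
im=[]
for c,(u,v) in(('top',(325,283)),('side',(382,262))):
    f=S[c]['frame'][v-20:v+20,u-20:u+20];im.append(cv2.resize(f,(400,400),interpolation=cv2.INTER_CUBIC))
cv2.imwrite('pics/dish0.png',cv2.cvtColor(np.hstack(im),cv2.COLOR_RGB2BGR))
```

```text
k1 top [299.9, 181.7] 290 311 174 195
k1 side [263.3, 268.4] 250 278 252 302
k1 [0.6646 0.1619 0.0638] 0.001418850280476525 top ray z=.09 [0.6627 0.1613 0.09  ]
k2 top [278.4, 264.2] 268 287 257 276
k2 side [364.1, 283.6] 353 381 270 321
k2 [0.5095 0.2046 0.0644] 0.0015865358074916096 top ray z=.09 [0.5116 0.2027 0.09  ]
k3 top [359.7, 247.9] 350 373 234 256
k3 side [336.2, 226.5] 326 350 217 242
k3 [0.5517 0.048  0.0828] 2.5057410823303332e-05 top ray z=.09 [0.5516 0.0486 0.09  ]
dists [np.float64(0.16088070612421013), np.float64(0.16317856752404736), np.float64(0.16147497739302258)] exp 0.1593486742963367 [0.5753 0.1382 0.0703]
((204.5695343017578, 244.8527069091797), (30.761737823486328, 49.48495864868164), 3.4682295322418213)
[array([0.5055, 0.3816, 0.027 ]), array([0.6018, 0.3769, 0.027 ]), array([0.5984, 0.317 , 0.027 ]), array([0.5021, 0.3219, 0.027 ])]
```

View pics/dish0.png

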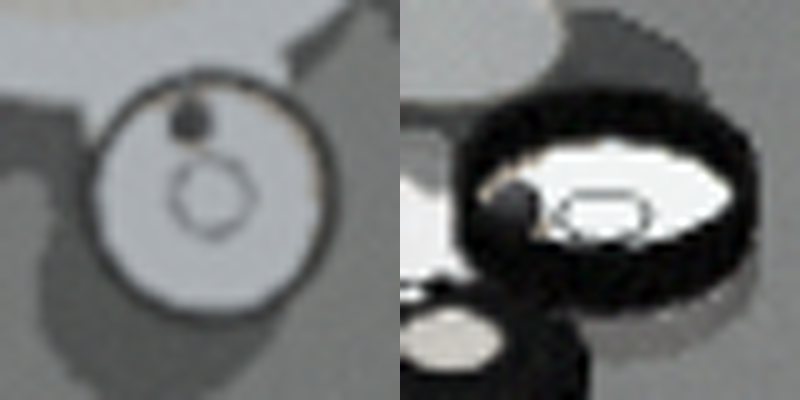

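The top crop shows the ring's centre at (212,195)/10 and the ball at (190,120)/10. So the ball is about 15 mm off, away from the robot and probably against the rim. Knob1's edge is low. Next I'll fit the stand geometry and the knob height to the dark silhouettes.

```bash
cat >> h.py <<'E'
def knobs(p):
    x,y,a,z=p; return np.array([[x+.092*np.cos(a+np.pi+k*2*np.pi/3),y+.092*np.sin(a+np.pi+k*2*np.pi/3),z] for k in range(3)])
E
cat > fit.py <<'E'
from h import *
from scipy.optimize import minimize
np.set_printoptions(precision=4,suppress=True)
S={c:ctrl.snapshot(c) for c in('top','side')}
th=np.linspace(0,2*np.pi,40); circ=np.c_[np.cos(th),np.sin(th),0*th]*.02
def sil(c,k,sc=1):
    pts=np.vstack([k+circ*sc+[0,0,.013],k+circ*sc-[0,0,.017]]); return cv2.convexHull(proj(S[c],pts).astype('float32'))
def cost(p,cams=('top','side')):
    J=0
    for c in cams:
        d=D[c]
        for k in knobs(p):
            h=sil(c,k);o=sil(c,k,1.35)
            a=np.zeros(d.shape,'uint8');b=a.copy()
            cv2.fillConvexPoly(a,np.round(h*16).astype(int),255,cv2.LINE_AA,4);cv2.fillConvexPoly(b,np.round(o*16).astype(int),255,cv2.LINE_AA,4)
            A=a/255.;B=b/255.
            J-=(A*d).sum()/A.sum()-((B-A).clip(0)*d).sum()/(B-A).clip(0).sum()
    return J
D={c:((70-cv2.cvtColor(S[c]['frame'],cv2.COLOR_RGB2GRAY).astype(float))/40).clip(0,1) for c in S}
for cams in(('top','side'),('top',),('side',)):
    best=None
    for z in(.078,.088):
        r=minimize(cost,[.575,.138,np.pi+.25,z],args=(cams,),method='Nelder-Mead',options=dict(initial_simplex=np.array([.575,.138,np.pi+.25,z])+np.vstack([np.zeros(4),np.diag([.006,.006,.06,.008])]),maxiter=200))
        if best is None or r.fun<best.fun: best=r
    print(cams,best.x,best.fun); 
    if len(cams)==2: p=best.x; np.save('stand.npy',p)
print(knobs(p))
im=[]
for c,(u,v) in(('top',(320,235)),('side',(320,262))):
    f=cv2.resize(S[c]['frame'][v-75:v+75,u-75:u+75],(600,600) if 0 else (400,400),interpolation=cv2.INTER_CUBIC)
    for k in knobs(p): cv2.polylines(f,[np.round((sil(c,k)-[u-75,v-75])*400/150).astype(int)],True,(255,0,0))
    x,y,a,z=p
    P=np.array([x+.096*np.cos(a),y+.096*np.sin(a),.0635])+circ*1.2
    cv2.polylines(f,[np.round((proj(S[c],P)-[u-75,v-75])*400/150).astype(int)],True,(0,255,0))
    P=np.array([x,y,.051])+circ*3.75
    cv2.polylines(f,[np.round((proj(S[c],P)-[u-75,v-75])*400/150).astype(int)],True,(0,0,255))
    im.append(f)
cv2.imwrite('pics/fit.png',cv2.cvtColor(np.hstack(im),cv2.COLOR_RGB2BGR))
E
python3 fit.py
```

```text
('top', 'side') [0.5738 0.1374 3.4066 0.092 ] -3.2811330538638264
('top',) [0.5749 0.1387 3.4049 0.0654] -1.4368468107048074
('side',) [0.5743 0.1303 3.4162 0.0861] -1.9294217833303846
[[0.6626 0.1615 0.092 ]
 [0.5086 0.2023 0.092 ]
 [0.5503 0.0485 0.092 ]]
```

View pics/fit.png

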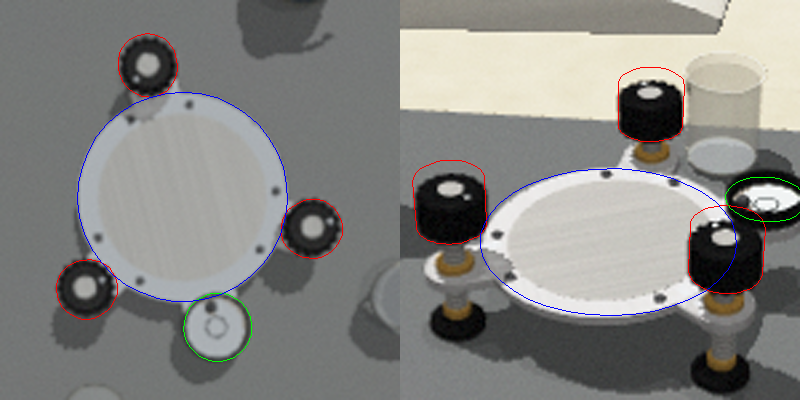

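The overlay shows the fit is good in the top view. In the side view the silhouettes sit about 9 mm too high. I'll triangulate the bright caps on the knobs instead.

Run:
```python
from h import *
np.set_printoptions(precision=4,suppress=True)
S={c:ctrl.snapshot(c) for c in('top','side')}
T=np.array([(148,65),(84,288),(312,228)]);B=np.array([(50,188),(325,237),(249,92)])
P=[]
for t,b in zip(T,B):
    x,e=tri(S['top'],t*150/400+[245,160],S['side'],b*150/400+[245,187]);P.append(x);print(x,e)
P=np.array(P);print([np.linalg.norm(P[i]-P[j]) for i,j in((0,1),(1,2),(0,2))],P.mean(0))
for k in range(3): d=P[k]-P.mean(0); print(np.arctan2(d[1],d[0])-k*2*np.pi/3-np.pi)
# side bottom rows: lug bush etc. IK
for k in P:
    for yaw in(-3,-2,-1,0,1,2,3):
        q=ctrl.solve_ik([k[0],k[1],.07],[np.pi,0,yaw]); print(yaw, None if q is None else np.round(q,2))
```

```text
[0.6619 0.161  0.0986] 0.00011602569432643127
[0.5093 0.2039 0.0987] 0.00020122317532681152
[0.551  0.0484 0.0983] 0.0004345222547138803
[np.float64(0.15850502816002682), np.float64(0.16093341569693748), np.float64(0.15808690879031836)] [0.5741 0.1378 0.0985]
-2.882817292348567
-2.8900676315125007
-9.154173964139588
-3 [0.24 0.56 0.17 1.18 0.   0.1 ]
-2 [ 0.24  0.56  0.17  1.18  0.   -0.9 ]
-1 [ 0.24  0.56  0.17  1.18  0.   -1.9 ]
0 [ 0.24  0.56  0.17  1.18  0.   -2.9 ]
1 [0.24 0.56 0.17 1.18 0.   2.38]
2 [0.24 0.56 0.17 1.18 0.   1.38]
3 [0.24 0.56 0.17 1.18 0.   0.38]
-3 [ 0.38  0.35 -0.19  1.03  0.    0.24]
-2 [ 0.38  0.35 -0.19  1.03  0.   -0.76]
-1 [ 0.38  0.35 -0.19  1.03  0.   -1.76]
0 [ 0.38  0.35 -0.19  1.03  0.   -2.76]
1 [ 0.38  0.35 -0.19  1.03  0.    2.52]
2 [ 0.38  0.35 -0.19  1.03  0.    1.52]
3 [ 0.38  0.35 -0.19  1.03  0.    0.52]
-3 [ 0.09  0.36 -0.18  1.03  0.   -0.05]
-2 [ 0.09  0.36 -0.18  1.03  0.   -1.05]
-1 [ 0.09  0.36 -0.18  1.03  0.   -2.05]
0 [ 0.09  0.36 -0.18  1.03  0.   -3.05]
1 [ 0.09  0.36 -0.18  1.03  0.    2.23]
2 [ 0.09  0.36 -0.18  1.03  0.    1.23]
3 [ 0.09  0.36 -0.18  1.03  0.    0.23]
```

Consistent to within about 2 mm: knob tops at z≈98 mm, so the grip height is about 85 mm. The centre is (0.574, 0.138). The ball lies toward knob1, so I'll raise screw 1 by turning clockwise, which increases q6.

```bash
cat >> h.py <<'E'
np.set_printoptions(precision=3,suppress=True)
ST=(.574,.1378,3.402,.085)
def turn(i,ang,q0=None,F=50,step=.9,tz=.8):
    """ang>0: clockwise (raises)"""
    k=knobs(ST)[i-1]; zt=k[2]-.016
    if q0 is None: q0=-ang/2
    qa=np.array(ctrl.solve_ik([k[0],k[1],.15],[np.pi,0,3.0])); qa[5]=q0
    qb=np.array(ctrl.solve_ik([k[0],k[1],zt],[np.pi,0,3.0])); qb[5]=q0
    if ctrl.observe()['ee_pos'][2]<.14: raise SystemExit('too low')
    ctrl.grip(.060) if abs(ctrl.observe()['width']-.06)>.004 else None
    ctrl.set_joints(qa); ctrl.set_joints(qb)
    ctrl.grip(.03,F); o=ctrl.observe(); print('grip',round(o['time'],2),o['width'],o['ft_force'],o['wrist_torque'])
    n=max(1,int(np.ceil(abs(ang)/step)))
    for j in range(n):
        q=qb.copy(); q[5]=q0+ang*(j+1)/n; ctrl.set_joints(q); o=ctrl.observe()
        print(round(q[5]-q0,2),round(o['time'],2),o['ft_force'],o['wrist_torque'])
        if abs(o['wrist_torque'][2])>tz: print('STOP?'); break
    ctrl.grip(.060); qa[5]=ctrl.observe()['q'][5]; ctrl.set_joints(qa); print('up',round(ctrl.observe()['time'],2))
def dish(name,retreat=True):
    if retreat: 
        q=np.array(ctrl.observe()['q']); q[0]=1.0; ctrl.set_joints(q)
    S={c:ctrl.snapshot(c) for c in('top','side')}; im=[]
    for c,(u,v) in(('top',(325,283)),('side',(382,262))):
        im.append(cv2.resize(S[c]['frame'][v-20:v+20,u-20:u+20],(400,400),interpolation=cv2.INTER_CUBIC))
        np.save(f'pics/{name}_{c}.npy',S[c]['frame'])
    cv2.imwrite(f'pics/{name}.png',cv2.cvtColor(np.hstack(im),cv2.COLOR_RGB2BGR)); print('t',ctrl.observe()['time'])
    return S
E
python3 - <<'E'
from h import *
print(ctrl.observe()['time'])
turn(1,3.4,q0=-2.2)
dish('d1')
E
```

```text
2.05
grip 6.39 0.02959783952571386 [ 0.751  1.007 -0.84 ] [-0.049 -0.001 -0.006]
0.85 7.22 [-0.196  0.01   0.789] [-0.007 -0.013  0.048]
1.7 8.04 [-1.409 -0.116  0.643] [-0.041  0.03   0.022]
2.55 8.87 [-0.169 -0.051  0.189] [-0.023  0.005  0.011]
3.4 9.69 [-0.467  0.003  0.321] [-0.003  0.046 -0.023]
up 10.51
t 12.45
```

View pics/d1.png

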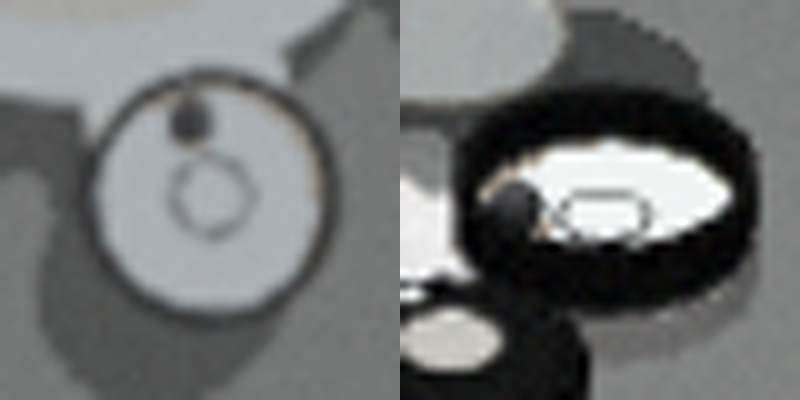

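The ball didn't move and the fingers closed to 30 mm with no contact, so the grasp missed. I'll go back there and look.

Run:
```python
from h import *
k=knobs(ST)[0];print(k)
qa=np.array(ctrl.solve_ik([k[0],k[1],.15],[np.pi,0,3.0]));qa[5]=-1.
qb=np.array(ctrl.solve_ik([k[0],k[1],.069],[np.pi,0,3.0]));qb[5]=-1.
print(qa,qb)
ctrl.set_joints(qa);print(ctrl.observe()['ee_pos']);ctrl.set_joints(qb);o=ctrl.observe();print(o['ee_pos'],o['orientation'],o['width'])
s=ctrl.snapshot('side');t=ctrl.snapshot('top')
f=s['frame'][130:380,150:450];g=t['frame'][115:365,150:450]
cv2.imwrite('pics/g1.png',cv2.cvtColor(cv2.resize(np.hstack([f]),(720,600)),cv2.COLOR_RGB2BGR));print(o['time'])
```

```text
[0.663 0.161 0.085]
[ 0.239  0.531  0.319  1.359  0.    -1.   ] [ 0.239  0.566  0.171  1.176  0.    -1.   ]
[0.663 0.162 0.15 ]
[0.662 0.162 0.069] [ 3.14  -0.001 -1.902] 0.059948635374270004
14.7667
```

View pics/g1.png

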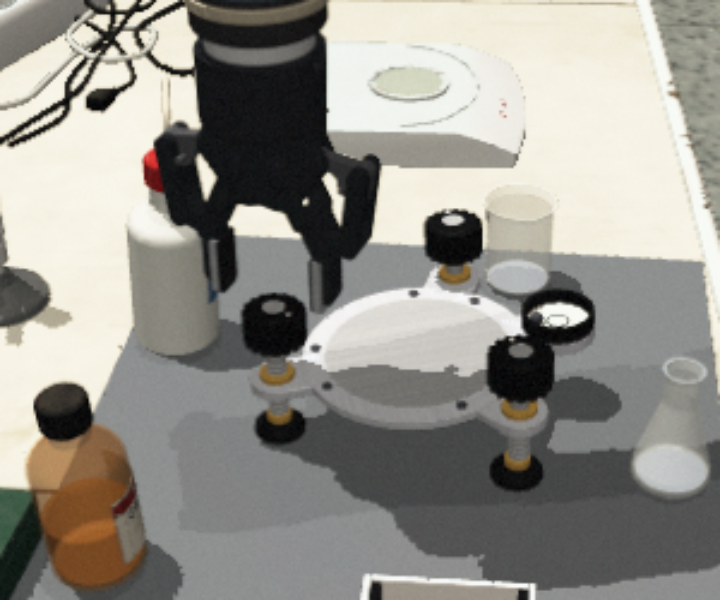

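Run:
```python
from h import *
o=ctrl.observe();print(o['ee_pos'],o['q'])
s=ctrl.snapshot('side');t=ctrl.snapshot('top')
for P in([.662,.162,.069],[.662,.162,.0985],[.662,.162,.15]): print(proj(s,P),(proj(s,P)-[150,130])*2.4,proj(t,P))
a=s['frame'][190:290,210:310];b=t['frame'][135:235,250:350]
cv2.imwrite('pics/g2.png',cv2.cvtColor(np.hstack([cv2.resize(a,(400,400)),cv2.resize(b,(400,400))]),cv2.COLOR_RGB2BGR))
```

```text
[0.664 0.162 0.071] [ 0.24   0.564  0.175  1.178  0.    -1.   ]
[[264.608 274.181]] [[275.06  346.035]] [[300.423 186.281]]
[[263.705 257.915]] [[272.893 306.995]] [[299.96  184.271]]
[[262.085 228.157]] [[269.004 235.577]] [[299.084 180.46 ]]
```

View pics/g2.png

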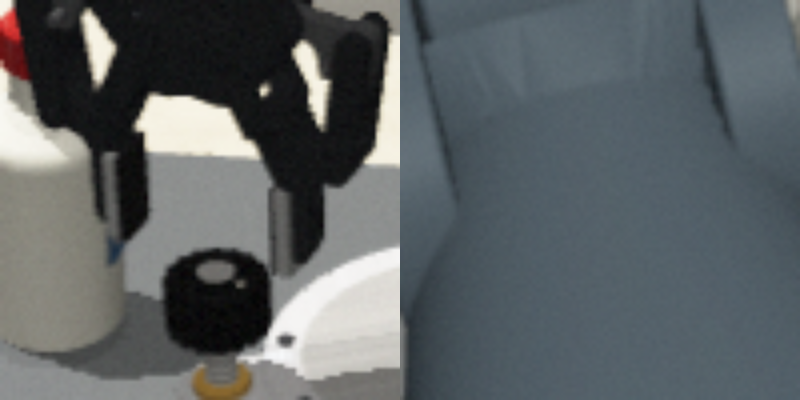

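The tips look about 30 mm higher (or farther back) than the reported TCP would put them. I'll check this numerically with the gripper shut, without using up views.

```bash
cat > tip.py <<'E'
from h import *
bg=cv2.cvtColor(cv2.imread('pics/side0.png'),cv2.COLOR_BGR2RGB).astype(int)
def tip(tag):
    s=ctrl.snapshot('side');d=np.abs(s['frame'].astype(int)-bg).sum(2)>90
    e=ctrl.observe()['ee_pos'];p=proj(s,e)[0]
    u=int(p[0]); w=d[:, u-25:u+26]; m=cv2.morphologyEx(w.astype('uint8'),cv2.MORPH_OPEN,np.ones((2,2)))
    # connected component from upper part
    n,l=cv2.connectedComponents(m); L=np.bincount(l[120:int(p[1])-20][l[120:int(p[1])-20]>0]).argmax(); ys,xs=np.nonzero(l==L)
    r=ys.max(); print(tag,e,'expect',p,'found row',r,'cols',u-25+xs[ys>=r-2].min(),u-25+xs[ys>=r-2].max())
    np.save(f'pics/{tag}.npy',s['frame'])
E
python3 - <<'E'
from tip import *
k=knobs(ST)[0]
ctrl.line_to([k[0],k[1],.15]);tip('open15');ctrl.grip(0.0);tip('shut15')
ctrl.grip(.03);tip('w30')
o=ctrl.observe();print(o['time'],o['q'],o['width'])
E
```

```text
open15 [0.662 0.161 0.149] expect [261.912 228.518] found row 212 cols 278 285
shut15 [0.663 0.162 0.15 ] expect [261.504 227.982] found row 211 cols 254 266
w30 [0.663 0.161 0.15 ] expect [261.515 227.971] found row 213 cols 268 275
16.8083 [ 0.239  0.531  0.319  1.359  0.    -1.   ] 0.029997225877886363
```

Run:
```python
from tip import *
ctrl.grip(0.0)
ctrl.move_pose([.66,.40,.13],[np.pi,0,-2.9+.3]);tip('m13')
ctrl.line_to([.66,.40,.03],max_speed=.1);tip('m03')
z=.03;f0=ctrl.observe()['ft_force'][2];print(f0)
while z>-.04:
    z-=.003
    try: ctrl.line_to([.66,.40,z],max_speed=.03)
    except ctrl.IKError as e: print(e);break
    f=ctrl.observe()['ft_force'][2]
    if abs(f-f0)>4: break
print(z,f,ctrl.observe()['ee_pos']);tip('mc')
ctrl.line_to([.66,.40,.12]);print(ctrl.observe()['time'])
```

```text
m13 [0.66  0.399 0.13 ] expect [241.74  347.265] found row 330 cols 235 245
m03 [0.661 0.4   0.031] expect [247.187 408.402] found row 267 cols 252 259
-0.6926890046578051
-0.032999999999999995 9.739973409528934 [ 0.66   0.4   -0.031]
mc [ 0.66   0.4   -0.031] expect [250.582 441.545] found row 278 cols 225 258
25.875
```

Contact at a reported z of -31 mm on a mat at +3 mm shows the true fingertips are about 32 mm higher than reported, and the camera agrees with about 30 mm. I'll compensate for that, and test the numeric ball reader on the saved frame.

```bash
cat >> h.py <<'E'
ZO=.032   # true tip z = reported + ZO
def ball(fr,verbose=True):
    g=cv2.resize(cv2.cvtColor(fr[263:303,305:345],cv2.COLOR_RGB2GRAY),(400,400),interpolation=cv2.INTER_CUBIC)
    n,l,st,c=cv2.connectedComponentsWithStats(((g>150)).astype('uint8'))
    L=np.bincount(l[150:240,160:265][l[150:240,160:265]>0]).argmax(); m=max(cv2.findContours((l==L).astype('uint8'),0,1)[0],key=cv2.contourArea)
    h=cv2.convexHull(m); (cx,cy),r=cv2.minEnclosingCircle(h); M=cv2.moments(h); hc=np.array([M['m10'],M['m01']])/M['m00']
    yy,xx=np.mgrid[:400,:400]; w=((110-g.astype(float)).clip(0))*(np.hypot(xx-hc[0],yy-hc[1])<98)
    b=np.array([(w*xx).sum(),(w*yy).sum()])/w.sum() if w.sum() else None
    # ring centre: mid-grey pixels near the centre
    rr=np.hypot(xx-hc[0],yy-hc[1]);v=((175-g.astype(float)).clip(0))*(rr<60)*(np.hypot(xx-b[0],yy-b[1])>34); rc=np.array([(v*xx).sum(),(v*yy).sum()])/v.sum()
    print('hull c',hc,'encl',(cx,cy,r),'ball',b,'w',w.sum()/255,'ringc',rc,'min/med',g[int(b[1]),int(b[0])],np.median(g[l==L])); return b,hc,rc
def turn(i,ang,q0=None,F=50,step=1.8,tz=.8,d=(0,0)):
    """ang>0: clockwise (raises)"""
    k=knobs(ST)[i-1]+[d[0],d[1],0]
    if q0 is None: q0=-ang/2
    qa=np.array(ctrl.solve_ik([k[0],k[1],.125-ZO],[np.pi,0,3.0])); qa[5]=q0
    qb=np.array(ctrl.solve_ik([k[0],k[1],.070-ZO],[np.pi,0,3.0])); qb[5]=q0
    if ctrl.observe()['ee_pos'][2]<.085: raise SystemExit('too low')
    if abs(ctrl.observe()['width']-.06)>.004: ctrl.grip(.060)
    ctrl.set_joints(qa); ctrl.set_joints(qb)
    ctrl.grip(.025,F); o=ctrl.observe(); print('grip',round(o['time'],2),o['width'],o['ft_force'],o['wrist_torque'])
    ok=.034<o['width']<.045
    n=max(1,int(np.ceil(abs(ang)/step)))
    for j in range(n if ok else 0):
        q=qb.copy(); q[5]=q0+ang*(j+1)/n; ctrl.set_joints(q); o=ctrl.observe()
        print(round(q[5]-q0,2),round(o['time'],2),o['ft_force'],o['wrist_torque'])
        if abs(o['wrist_torque'][2])>tz: print('STOP?'); break
    ctrl.grip(.060); qa[5]=ctrl.observe()['q'][5]; ctrl.set_joints(qa); print('up',round(ctrl.observe()['time'],2))
def look(name,q1=.75):
    q=np.array(ctrl.observe()['q']); q[0]=q1; ctrl.set_joints(q)
    s=ctrl.snapshot('top'); np.save(f'pics/{name}_top.npy',s['frame']); r=ball(s['frame']); print('t',ctrl.observe()['time']); return s,r
E
python3 -c "
from h import *
ball(np.load('pics/d1_top.npy'))
for i in (1,2,3): k=knobs(ST)[i-1]; print(i,[ctrl.solve_ik([k[0],k[1],z-ZO],[np.pi,0,3.0]) is not None for z in(.07,.125)])
"
```

```text
hull c [209.617 198.931] encl (208.9571533203125, 199.5043487548828, 108.9357681274414) ball [188.847 122.831] w 172.08235294117648 ringc [210.138 197.586] min/med 59 174.0
1 [True, True]
2 [True, True]
3 [True, True]
```

Run:
```python
from h import *
turn(1,3.4,q0=-1.7)
look('d2')
```

```text
grip 28.64 0.03819891401947908 [-6.896 -2.201  8.183] [-0.538  1.774 -0.02 ]
1.7 30.14 [-0.681 -5.504  3.871] [-1.003  0.262 -0.062]
3.4 31.64 [ -4.917 -12.67    7.833] [-2.409  1.006 -0.095]
up 32.32
hull c [210.661 201.333] encl (210.5, 202.5, 109.14450073242188) ball [206.386 195.841] w 182.65098039215687 ringc [219.25  202.453] min/med 67 178.0
t 33.6667
```

The grasp worked and the ball is now close to the middle. I'll view the result.

Run:
```python
from h import *
t=np.load('pics/d2_top.npy');s=ctrl.snapshot('side')['frame']
im=[cv2.resize(f[v-14:v+14,u-14:u+14],(400,400),interpolation=cv2.INTER_CUBIC) for f,u,v in((t,326,283),(s,382,262))]
cv2.imwrite('pics/d2.png',cv2.cvtColor(np.hstack(im),cv2.COLOR_RGB2BGR))
```

```text
(no output)
```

View pics/d2.png

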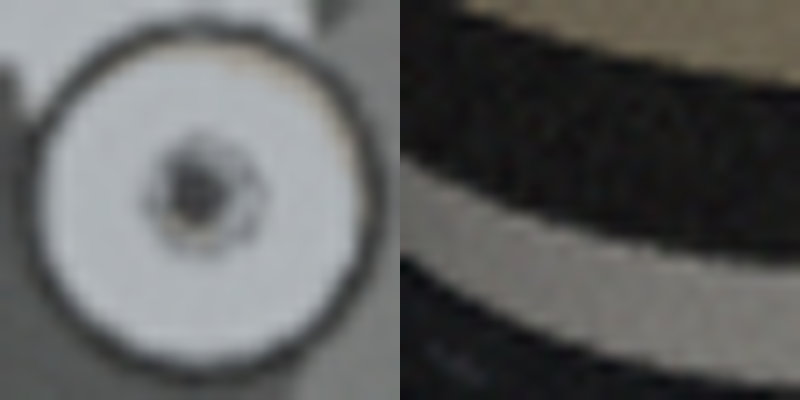

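The top crop shows the ring's centre at (207,194) and the ball at about (197,194), so it is inside the ring but about 1.4 mm toward +y. Lowering screw 3 by about 0.37 rad should correct it.

Run:
```python
from h import *
s=ctrl.snapshot('top');ball(s['frame'])
turn(3,-.37,q0=-.78)
t,_=look('d3')
im=[cv2.resize(f[v-14:v+14,u-14:u+14],(400,400),interpolation=cv2.INTER_CUBIC) for f,u,v in((s['frame'],326,283),(t['frame'],326,283))]
cv2.imwrite('pics/d3.png',cv2.cvtColor(np.hstack(im),cv2.COLOR_RGB2BGR))
```

```text
hull c [210.619 201.336] encl (211.15457153320312, 201.05224609375, 108.94744873046875) ball [206.034 195.537] w 179.50196078431372 ringc [219.759 202.742] min/med 65 178.0
grip 36.53 0.03827683709392059 [ 0.709 -0.407  7.289] [-0.047  0.051  0.036]
-0.37 36.98 [-2.938  2.392  7.394] [0.285 0.347 0.079]
up 37.65
hull c [210.772 201.023] encl (211.00587463378906, 201.38580322265625, 109.00080108642578) ball [219.43  198.939] w 177.64313725490197 ringc [199.922 195.834] min/med 66 181.0
t 39.05
```

View pics/d3.png

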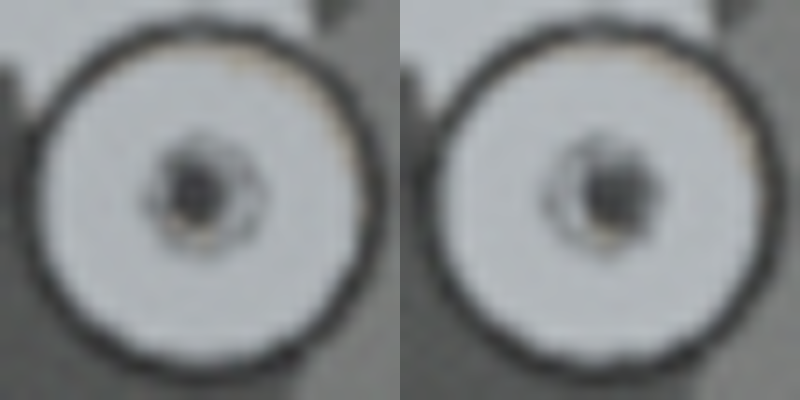

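The ball is now at about (615,194) against the ring centre at (607,194). That is inside the ring, overshot slightly to about 0.9 mm (0.2°). I'll check that it has settled.

Run:
```python
from h import *
ctrl.pause(.3);R=[ball(ctrl.snapshot('top')['frame']) for _ in range(3)]
```

```text
hull c [210.705 201.034] encl (210.5283966064453, 201.69287109375, 109.11619567871094) ball [219.424 198.734] w 176.6392156862745 ringc [199.823 196.566] min/med 65 181.0
hull c [210.583 200.968] encl (210.83486938476562, 201.4146728515625, 109.13146209716797) ball [219.778 198.937] w 179.52549019607844 ringc [199.481 195.82 ] min/med 65 181.0
hull c [210.723 200.996] encl (210.8009490966797, 201.37423706054688, 109.18424224853516) ball [218.426 199.043] w 170.7058823529412 ringc [201.009 195.799] min/med 63 181.0
```

It has settled at about 1.1 mm off. A final trim of screw 3 by +0.16 rad comes next, then a look.

Run:
```python
from h import *
turn(3,.16,q0=-1.1)
look('d4')
ball(ctrl.snapshot('top')['frame'])
```

```text
grip 41.49 0.03827242999388742 [-2.455  2.198  4.761] [ 0.448  0.495 -0.05 ]
0.16 41.77 [-0.9    1.822  7.24 ] [ 0.423  0.45  -0.065]
up 42.44
hull c [210.634 200.894] encl (210.7017822265625, 201.41546630859375, 109.2164535522461) ball [213.712 198.145] w 139.70980392156864 ringc [208.661 197.848] min/med 67 181.0
t 43.8417
hull c [210.563 200.997] encl (210.7017822265625, 201.41546630859375, 109.2164535522461) ball [213.768 198.496] w 139.2235294117647 ringc [209.118 197.656] min/med 69 181.0
```

The ball is centred to within about 0.3 mm, so the deck is level. Now the tray.

Run:
```python
from h import *
T=lambda:round(ctrl.observe()['time'],2)
def descend(p,z0,z1,step,df):
    f0=ctrl.observe()['ft_force'][2]; z=z0
    while z>z1:
        z-=step; ctrl.line_to([p[0],p[1],z],max_speed=.05)
        f=ctrl.observe()['ft_force'][2]
        if f-f0>df: break
    print('contact/stop',z,f-f0); return z
p=[.552,.351]
ctrl.grip(.085)
ctrl.move_pose([*p,.035],[np.pi,0,np.pi-.049]); print(T())
ctrl.line_to([*p,-.020],max_speed=.12); print(ctrl.observe()['ft_force'])
ctrl.line_to([*p,-.026],max_speed=.05); o=ctrl.observe();print(o['ft_force'],T())
ctrl.grip(.04,30); o=ctrl.observe(); print('grip',o['width'],o['finger_force'],o['ft_force'],T())
if .05<o['width']<.062:
    ctrl.line_to([*p,.10],max_speed=.2); o=ctrl.observe(); print('lift',o['width'],o['finger_force'],o['ft_force'],T())
    c=ST[:2]
    ctrl.move_pose([*c,.09],[np.pi,0,-2.88]); print(T())
    ctrl.line_to([*c,.032],max_speed=.12); print(ctrl.observe()['ft_force'])
    z=descend(c,.032,.012,.002,2.5); o=ctrl.observe(); print(o['width'],o['ft_force'],T())
    s=ctrl.snapshot('side'); np.save('pics/pl_side.npy',s['frame'])
```

```text
45.66
[0.129 0.646 0.156]
[-0.448 -0.454  0.34 ] 46.53
grip 0.05538861965648678 32.79949128627777 [-0.007  0.31   2.615] 46.92
lift 0.05508362336206536 32.34309375286102 [-0.197 -0.278 -2.347] 47.7
48.57
[-0.127  0.344 -0.682]
contact/stop 0.023999999999999994 14.870490550167329
0.0551267033087477 [-4.073 -1.89  14.189] 50.2
```

Run:
```python
from h import *
c=ST[:2]
ctrl.line_to([*c,.0248],max_speed=.03); print(ctrl.observe()['ft_force'])
ctrl.grip(.072); ctrl.line_to([*c,.11],max_speed=.15)
s,_=look('d5',.95)
r=ctrl.outline_of('top','tray')[0]; m=max(cv2.findContours(r['mask'].astype('uint8'),0,1)[0],key=len); R=cv2.minAreaRect(m); print(R,onz(s,R[0],.077))
sd=ctrl.snapshot('side')['frame'];t=s['frame']
cv2.imwrite('pics/d5.png',cv2.cvtColor(np.hstack([cv2.resize(f[v-75:v+75,u-75:u+75],(400,400),interpolation=cv2.INTER_CUBIC) for f,u,v in((t,320,235),(sd,330,262))]),cv2.COLOR_RGB2BGR)); print(ctrl.observe()['time'])
```

```text
[-1.248 -1.228  8.615]
hull c [210.352 201.265] encl (209.63406372070312, 202.43211364746094, 108.38098907470703) ball [212.638 197.991] w 166.64313725490197 ringc [210.019 198.566] min/med 65 176.0
t 53.1
((312.7398681640625, 232.00265502929688), (52.79825210571289, 30.963756561279297), 75.3791275024414) [0.576 0.138 0.077]
53.2
```

View pics/d5.png

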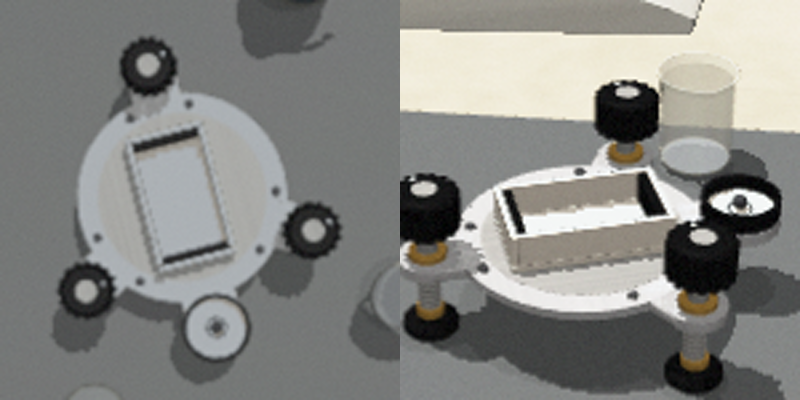

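The tray stands upright and flat on the deck at (0.576, 0.138), within about 2 mm of the middle. The ball is still in the middle of the ring, at (217,327) in the left panel, and the arm is clear.

```bash
python3 -c "
from h import *
print(ctrl.finish_job())"
```

```text
the job is handed in; nothing more can be done
None
```

The job is handed in at about 53 s: the deck was level (ball within about 0.3 mm of centre) before I set the tray upright within about 2 mm of its middle, and the ball stayed centred, after a first missed grasp because the reported tool height reads about 32 mm too low.

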